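# Fit a gas filter cartridge and tug-test its snap latch

### The job

Take the green cartridge out of the wooden rack, set it upright in the white port of the filter manifold and press it gently but fully home until it snaps in. Then prove that it is retained: pull the cartridge straight up with a steady 12 newtons for about one second, never with 20, and let go of it, leaving it latched in the port. Leave the black-capped spent cartridges and everything else where they are.

Things in the scene. Friction and masses are not known exactly. Their poses are not given: they have to be found in the camera images.
- cartridge: Fresh gas filter cartridge, white with green band and green cap, 136 mm tall, 0.1 to 0.21 kg, round about z. Origin: bottom centre of its nose, z up. From the bottom: nose cone 0-15 mm (13 widening to 24 mm diameter), snap flange 15-19 (24), groove 19-31 (16), stem 31-48 (24), barrel 48-108 (40), grip cap 108-136 (30). Starts upright in one of the rack's three holes with up to 1.5 mm play
- cartridge_cap (a point): Centre of the cartridge's green grip cap (30 mm diameter, 28 mm tall), 122 mm above the cartridge's origin on its axis: the place to grip it
- cartridge_collar (a point): Centre of the cartridge's stop collar, the lower face of the white barrel, 48 mm above the cartridge's origin; at home it rests on the port's top face
- rack: Wooden rack fixed to the bench, 80 x 230 x 50 mm, origin under its centre. Three holes 27 mm wide in a row along its y axis at -75, 0 and +75 mm. It holds the fresh cartridge and the two spent ones, in any order, their collars on its top face 50 mm up
- spent_a: Spent cartridge with grey band and black cap, same shape as the fresh one, standing in the rack; leave alone
- spent_b: The other spent cartridge with grey band and black cap, standing in the rack; leave alone
- manifold: Aluminium manifold plate fixed to the bench, 130 x 200 x 30 mm, origin under its centre. The port floats above it at x 0, y -30 mm in its frame; a white and red shut-off knob, 79 mm high, stands at x +30, y +65 mm
- port_mouth (a point): Centre of the port's mouth on the top face of the white floating port block (54 x 54 mm), about 90 mm above the bench, z up along the bore; the block gives a few mm up or down on springs. Bore 26.5 mm wide, 4 mm chamfer, 52 mm deep. The cartridge is home when its collar rests on this face, its origin then 48 mm below this point
- port_pawls (a point): Point on the bore's axis about 25 mm below the mouth, between two sprung steel pawls with green tabs outside. They click into the cartridge's groove just before it is home; pushing past them takes 2 to 14 N. Once latched, the cartridge still lifts freely by 2 to 7 mm, a different hidden amount each time, before the pawls hold it
- wash: White wash bottle with red cap, 60 mm diameter, 150 mm tall; leave alone
- amber: Amber jar with black cap, 54 mm diameter, 100 mm tall; leave alone
- beaker: Glass beaker, 70 mm diameter, 90 mm tall; leave alone
- tipbox: Blue box of pipette tips, 80 x 115 x 50 mm; leave alone
- driver: Screwdriver lying on the bench; leave alone
- carton: White paper carton, 90 x 120 x 60 mm; leave alone
- port: The white port block itself with its pawls, 54 x 54 x 52 mm, origin under its centre, 52 mm below the mouth

How it is judged:
By the outcome, as a careful person would: the job done as asked, in the order asked, and still so for the second after the job is handed in, with the robot touching nothing.
It also fails if it takes over 69 s, if anything falls off the work surface, if the arm or the gripper's body presses on something with over 40 N, if the wrist force passes 120 N, or if a joint passes its speed limit or range.

### The arm

A 6-joint arm with a two-finger parallel gripper is mounted at the origin on the work surface. World frame = base frame: x ahead of the robot, y to its left, z up, the work surface at z = 0. Lengths are in m, angles in rad, forces in N, time in s.
With the tool pointing down it reaches from about 0.35 to 0.8 m from the base axis. Payload 7.3 kg.
Tool frame: the origin (TCP) lies on the centre line of the jaws, within the pads' length; the fingertips stand 17 mm ahead of it and the grasp point (between the pads) lies 2 mm behind it; z points along the fingers, y is the line along which they close (so a half turn about z gives the same grasp; the last joint's range is limited). The gripper opens to 85 mm and grips with 20 to 120 N. Pads are 22 mm wide; open, the fingers measure 114 mm over their backs; the gripper's body (76 mm by 85 mm) begins 54 mm behind the grasp point. The pads swing forward as they close: fully open they stand 13 mm farther back than shut.
Start: joints at [1.003, 0.342, 1.524, -0, 1.275, -0.146], TCP at [0.215, 0.479, 0.248] pointing down, gripper open.
Joint ranges: [-2.53, 2.53], [-0.77, 2.02], [0.04, 2.7], [-1, 4.14], [0.28, 2.66], [-3.11, 3.11]. Speed limits (rad/s): [2.57, 2.57, 3.14, 3.14, 3.14, 3.14].

### API

Orientations are given as a rotation vector (axis times angle).
In Python, from cell import get_obs, get_image, camera_params, close_job, search_frame, masks_of gives the robot as it stands.
- The arm moves only by the tool arm_command, never from a script. Its argument "commands" is a list of rows, each an object of numbers: "dx", "dy", "dz": the shift along the tool's x, y, z in units of 40 mm (1.0 is 40 mm); "twist": the turn about the tool's z in units of 5 degrees (1.0 is 5 degrees); "fingers": the opening, from 0 (shut) to 1 (fully open). In form: [{"dx": .., "dy": .., "dz": .., "twist": .., "fingers": ..}, ...]. A call has 1 to 10 rows; each row shifts and turns the commanded pose from where the row before left it, along the tool's axes as they then stand; what a row does not reach is not made up. A row lasts 1/12 s, in which the tool goes at most 41.7 mm and 7.16 degrees, less where a joint would pass 70% of its speed; a pose out of reach is approached as far as the arm can. A call is refused whole if a number of a shift passes 1 or a number of a turn 1, either way. A call with a gripper value outside its range is refused whole. The fingers move at their own pace and stop on an object; "newtons" is the grip in N (left out, the last holds). Time passes only in rows, so rows that do not move let the fingers close. It gives the time, the measured TCP pose, the force, the opening and the grip force at its end, in the units of the state.
- get_obs(): the state, without advancing time (a new reading comes with each control period).
- get_image(name): name is "scene" or "top" or "wrist"; returns the picture (400x640x3 uint8, red, green, blue); there is no depth.
- camera_params(name): a dict with "fx", "fy", "cx", "cy" (pixels), "k1" (the pictures are not rectified: a ray, as slopes to the right and down, at radius r is drawn at 1 + k1 r^2 times it, then the intrinsics apply), "rvec" (rotation vector, rad) and "tvec" (3), from world to camera coordinates, as OpenCV has them. Camera axes: x right, y down, z forward; pixel columns grow to the right and rows downward; lengths in m; the calibration is good to about 2 mm. A picture is of the moment at which its call begins: read the wrist's pose just before it. camera_params takes no time and is no camera call; for the wrist camera it gives the pose at the moment of the call.
- close_job(): hands the job in; it is judged then, once.
Trained networks look in the newest picture that a camera, given by its name, has taken for a name from the list of things; names that differ only in an ending like _2 or _b are one class to them, and where a whole thing is asked for, a point or a joint stands for the part that bears it (a point fixed in the world has none). Each returns a list of dicts, best first, with "conf" (0 to 1); they miss things now and then, are a little off and sometimes report something else, mostly with a low value. They report only what shows in the picture. A call takes as long as a camera call.
- search_frame(label, camera): "extent" ([left, top, right, bottom] in pixels, round what is visible of it).
- masks_of(label, camera): "pixels" (400x640 bool, what is visible of it) and "extent" ([left, top, right, bottom] in pixels, round what is visible of it).
The state is a dict: "time_s": time; "joint_positions": joint angles; "joint_vel": joint speeds; "joint_torque": joint torques, N m; "tool_pos": TCP position; "tool_rot": TCP orientation; "contact_force": force on the tool from outside, world axes, zero at the start; "wrist_torque": the same for the moment, N m; "grip_width": opening from 0.0 (shut) to 1.0 (fully open); "grasp_force": force on a finger pad.
Only numpy, scipy, OpenCV 4.12 (cv2) and the standard library are available. Lean on these libraries where they do the work, as an engineer would, in place of code of your own. Each camera call takes 0.05 s, during which the arm holds its last target. There are 200 camera calls.

## Working session

There is one attempt and no reset: what is moved stays moved. The work goes in short steps, Python scripts to look and compute and a tool call to move; the robot and the scene stay as the last step left them, time stands still between calls to the robot, and variables do not carry over. Pictures are saved under pics/ and viewed, at most 10 in all, crops included, and the job is handed in when it is done.

Besides the shell and the picture viewer there is one more tool, called after "Call:" by a JSON object that holds its "op" and its "data", one argument or row to a line. arm_command: Moves the arm, as the interface text tells. Its arguments: {"type":"object","properties":{"commands":{"type":"array","items":{"type":"object","properties":{"dx":{"type":"number"},"dy":{"type":"number"},"dz":{"type":"number"},"twist":{"type":"number"},"fingers":{"type":"number"}}}},"newtons":{"type":"number"}},"required":["commands"]}

```bash
mkdir -p pics; ls
python3 - <<'E'
from cell import *
import cv2,numpy as np
o=get_obs();print({k:np.round(v,3) for k,v in o.items()})
for c in("scene","top"):
    im=get_image(c);cv2.imwrite(f"pics/{c}0.png",im[...,::-1])
    print(c,camera_params(c))
    for l in("cartridge","cartridge_cap","rack","manifold","port","port_mouth","spent_a"):
        print(l,[(np.round(d["extent"]).tolist(),round(d["conf"],2)) for d in search_frame(l,c)[:3]])
E
```

```text
pics
{'time_s': np.float64(0.0), 'joint_positions': array([ 1.003,  0.343,  1.525,  0.   ,  1.275, -0.146]), 'joint_vel': array([ 0.   ,  0.002, -0.   ,  0.002, -0.001,  0.001]), 'joint_torque': array([-3.0000e-03, -4.3367e+01, -2.4601e+01, -0.0000e+00,  8.0000e-03,
        0.0000e+00]), 'tool_pos': array([0.215, 0.479, 0.248]), 'tool_rot': array([-6.580e-01, -3.071e+00,  2.000e-03]), 'contact_force': array([-0.901,  1.275, -0.406]), 'wrist_torque': array([-0.03 ,  0.017, -0.01 ]), 'grasp_force': np.float64(0.0), 'grip_width': np.float64(1.0)}
scene {'fx': 456.6507639344231, 'fy': 456.6507639344231, 'cx': 312.4845719184704, 'cy': 198.77147152157735, 'k1': -0.12690842714138512, 'rvec': array([ 2.14582431,  1.34050035, -0.47714444]), 'tvec': array([-0.25403286, -0.31290469,  1.67936231])}
cartridge [([360.0, 178.0, 378.0, 203.0], 0.68)]
cartridge_cap [([362.0, 174.0, 378.0, 203.0], 0.92)]
rack [([331.0, 178.0, 404.0, 236.0], 0.82), ([354.0, 230.0, 381.0, 269.0], 0.42)]
manifold [([216.0, 196.0, 294.0, 264.0], 0.68)]
port [([230.0, 208.0, 261.0, 240.0], 0.83)]
port_mouth [([232.0, 208.0, 258.0, 239.0], 0.57)]
spent_a [([380.0, 160.0, 392.0, 189.0], 0.62), ([345.0, 188.0, 361.0, 219.0], 0.58)]
top {'fx': 494.66514262508053, 'fy': 494.66514262508053, 'cx': 313.9579546044034, 'cy': 196.97983955636414, 'k1': -0.002164001536273171, 'rvec': array([ 2.14075427, -2.17064885,  0.13531948]), 'tvec': array([0.01510981, 0.51798756, 1.5232342 ])}
cartridge [([243.0, 168.0, 263.0, 187.0], 0.52)]
cartridge_cap [([246.0, 167.0, 262.0, 183.0], 0.65)]
rack [([215.0, 156.0, 292.0, 202.0], 0.72)]
manifold [([327.0, 169.0, 401.0, 231.0], 0.59)]
port [([360.0, 184.0, 386.0, 207.0], 0.94)]
port_mouth [([364.0, 182.0, 388.0, 206.0], 0.58)]
spent_a [([225.0, 178.0, 239.0, 193.0], 0.62), ([270.0, 160.0, 286.0, 175.0], 0.45)]
```

```bash
cat > h.py <<'E'
import numpy as np,cv2
from cell import *
def ray(c,u,v,P=None):
    P=P or camera_params(c);xd=np.array([(u-P["cx"])/P["fx"],(v-P["cy"])/P["fy"]]);x=xd.copy()
    for _ in range(20): x=xd/(1+P["k1"]*(x@x))
    R=cv2.Rodrigues(np.array(P["rvec"]))[0];return -R.T@P["tvec"],R.T@np.r_[x,1]
def atz(c,u,v,z,P=None):
    o,d=ray(c,u,v,P);return o+d*(z-o[2])/d[2]
def proj(c,X,P=None):
    P=P or camera_params(c);R=cv2.Rodrigues(np.array(P["rvec"]))[0];q=R@np.array(X)+P["tvec"];x=q[:2]/q[2]
    x=x*(1+P["k1"]*(x@x));return x*P["fx"]+[P["cx"],P["cy"]]
def toolR(): return cv2.Rodrigues(np.array(get_obs()["tool_rot"]))[0]
E
python3 - <<'E'
from h import *
a=cv2.imread("pics/top0.png")[120:270,180:440];b=cv2.imread("pics/scene0.png")[130:290,190:450]
cv2.imwrite("pics/c.png",np.vstack([cv2.resize(x,None,fx=1.85*1.0,fy=1.85,interpolation=cv2.INTER_CUBIC) for x in (a,b)]))
print("cap top", atz("top",254,175,.138), "scene",atz("scene",370,182,.138))
print("port", atz("top",374.5,194.5,.09),atz("scene",245.5,216,.09))
print("sp",atz("top",232,185.5,.138),atz("top",278,167.5,.138)); print(toolR())
E
```

```text
cap top [0.57257861 0.18379119 0.138     ] scene [0.58944307 0.17746971 0.138     ]
port [ 0.5158898  -0.17562106  0.09      ] [ 0.51071878 -0.17355712  0.09      ]
sp [0.54218362 0.24845356 0.138     ] [0.59404168 0.11292063 0.138     ]
[[-9.12366379e-01  4.09374632e-01  3.07435711e-05]
 [ 4.09374634e-01  9.12366376e-01  6.91852651e-05]
 [ 2.73291958e-07  7.57079480e-05 -9.99999997e-01]]
```

View pics/c.png

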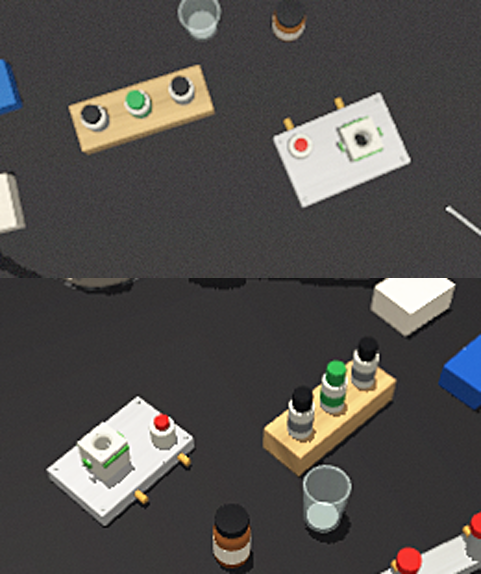

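The top crop shows the green cap in the middle rack hole at about (253,174), with black caps at (231,183) and (277,168). The port mouth is near (375,195), with the red knob left of it at (342,198). The row runs along (-0.36,0.93), so I'll turn the jaws to close across it.

Call:
{"op": "arm_command", "data": {
  "commands": [
    {"twist":1},
    {"twist":1},
    {"twist":1},
    {"twist":1},
    {"twist":1},
    {"twist":1},
    {"twist":1},
    {"twist":1},
    {"twist":1}
  ]
}}

```text
invalid input
```

Call:
{"op": "arm_command", "data": {
  "commands": [
    {"dx":-0.85,"dy":0.48},
    {"dx":-0.85,"dy":0.48},
    {"dx":-0.85,"dy":0.48},
    {"dx":-0.85,"dy":0.48},
    {"dx":-0.85,"dy":0.48},
    {"dx":-0.85,"dy":0.48},
    {"dx":-0.85,"dy":0.48},
    {"dx":-0.85,"dy":0.48}
  ]
}}

```text
invalid input
```

Call:
{"op": "arm_command", "data": {
  "commands": [
    {"dx":-0.85,"dy":0.48},
    {"dx":-0.85,"dy":0.48},
    {"dx":-0.85,"dy":0.48},
    {"dx":-0.85,"dy":0.48},
    {},
    {},
    {}
  ]
}}

```text
invalid input
```

Run:
```python
from h import *
o=get_obs();P=camera_params("wrist");im=get_image("wrist");cv2.imwrite("pics/w0.png",im[...,::-1])
print(o["time_s"],o["tool_pos"],o["joint_positions"],o["contact_force"]);print(toolR(),P)
for l in("cartridge","cartridge_cap","spent_a"):
    print(l,[(np.round(d["extent"]).tolist(),round(d["conf"],2)) for d in search_frame(l,"wrist")[:3]])
```

```text
0.8 [0.21491558 0.47899469 0.24833264] [ 1.00299129e+00  3.41968006e-01  1.52411568e+00  1.17981492e-05
  1.27543411e+00 -1.46039948e-01] [ 0.49793917 -0.29005766 -0.03432411]
[[-9.12338676e-01  4.09436367e-01  4.87422364e-05]
 [ 4.09436368e-01  9.12338676e-01  2.23569530e-05]
 [-3.53156778e-05  4.03539571e-05 -9.99999999e-01]] {'fx': 292.8611912800687, 'fy': 292.8611912800687, 'cx': 320.85443805150953, 'cy': 200.62820636853058, 'k1': -0.05247159298307413, 'rvec': array([-2.40774456, -1.558225  , -0.24629298]), 'tvec': array([-0.52572765, -0.04117   ,  0.38048698])}
cartridge []
cartridge_cap []
spent_a []
```

View pics/w0.png

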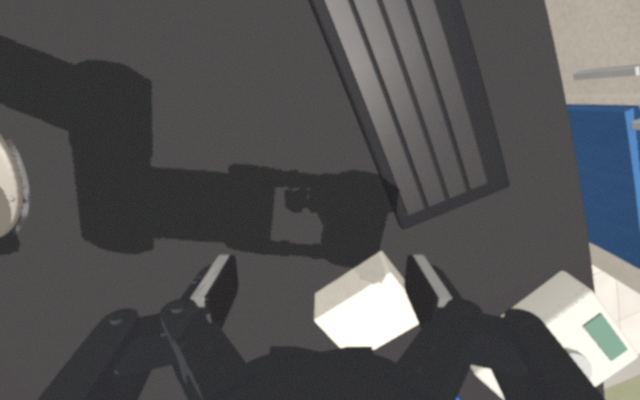

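The wrist view shows bare bench with the carton between the fingers at (365,300). The moves were refused, probably because every row needs all its keys.

Call:
{"op": "arm_command", "data": {
  "commands": [
    {"dx":0,"dy":0,"dz":0,"twist":1,"fingers":1},
    {"dx":0,"dy":0,"dz":0,"twist":1,"fingers":1},
    {"dx":0,"dy":0,"dz":0,"twist":1,"fingers":1},
    {"dx":0,"dy":0,"dz":0,"twist":1,"fingers":1},
    {"dx":0,"dy":0,"dz":0,"twist":1,"fingers":1},
    {"dx":0,"dy":0,"dz":0,"twist":1,"fingers":1},
    {"dx":0,"dy":0,"dz":0,"twist":1,"fingers":1},
    {"dx":0,"dy":0,"dz":0,"twist":1,"fingers":1},
    {"dx":0,"dy":0,"dz":0,"twist":1,"fingers":1}
  ]
}}

```text
time_s: 1.75
tool_pos: [0.2149, 0.479, 0.2483]
tool_rot: [1.789, 2.583, 0.0]
contact_force: [-0.8, -0.9, 0.1]
grip_width: 1.001
grasp_force: 0.0
```

Call:
{"op": "arm_command", "data": {
  "commands": [
    {"dx":-0.85,"dy":0.48,"dz":0,"twist":0,"fingers":1},
    {"dx":-0.85,"dy":0.48,"dz":0,"twist":0,"fingers":1},
    {"dx":-0.85,"dy":0.48,"dz":0,"twist":0,"fingers":1},
    {"dx":-0.85,"dy":0.48,"dz":0,"twist":0,"fingers":1},
    {"dx":-0.85,"dy":0.48,"dz":0,"twist":0,"fingers":1},
    {"dx":-0.85,"dy":0.48,"dz":0,"twist":0,"fingers":1}
  ]
}}

```text
time_s: 2.25
tool_pos: [0.3963, 0.3279, 0.2485]
tool_rot: [1.783, 2.587, 0.001]
contact_force: [0.8, 0.9, 0.5]
grip_width: 1.0
grasp_force: 0.0
```

Call:
{"op": "arm_command", "data": {
  "commands": [
    {"dx":-0.85,"dy":0.48,"dz":0,"twist":0,"fingers":1},
    {"dx":-0.85,"dy":0.48,"dz":0,"twist":0,"fingers":1},
    {"dx":-0.85,"dy":0.48,"dz":0,"twist":0,"fingers":1},
    {"dx":-0.85,"dy":0.48,"dz":0,"twist":0,"fingers":1},
    {"dx":-0.85,"dy":0.48,"dz":0,"twist":0,"fingers":1},
    {"dx":-0.85,"dy":0.48,"dz":0,"twist":0,"fingers":1},
    {"dx":0,"dy":0,"dz":0,"twist":0,"fingers":1},
    {"dx":0,"dy":0,"dz":0,"twist":0,"fingers":1}
  ]
}}

```text
time_s: 2.92
tool_pos: [0.5765, 0.1779, 0.2475]
tool_rot: [-1.787, -2.583, 0.001]
contact_force: [-0.5, -0.2, -0.1]
grip_width: 0.999
grasp_force: 0.0
```

Run:
```python
from h import *
o=get_obs();P=camera_params("wrist");im=get_image("wrist");cv2.imwrite("pics/w1.png",im[...,::-1])
print(o["time_s"],o["tool_pos"],o["joint_positions"],o["contact_force"]);print(toolR(),P)
for l in("cartridge","cartridge_cap","spent_a"):
    print(l,[(np.round(d["extent"]).tolist(),round(d["conf"],2)) for d in search_frame(l,"wrist")[:3]])
R=toolR()
print("grasp pix",proj("wrist",o["tool_pos"]),"est cap top",proj("wrist",[.575,.182,.138],P))
```

```text
2.9167 [0.57645699 0.17789226 0.24749012] [ 1.72297975e-01  4.88486128e-01  1.29590015e+00  9.17918953e-05
  1.35805365e+00 -1.87901163e-01] [-0.47068416 -0.22956426 -0.09905578]
[[-3.54147011e-01  9.35188932e-01 -1.24719138e-03]
 [ 9.35189547e-01  3.54147522e-01  2.08630249e-04]
 [ 6.36798437e-04 -1.09247456e-03 -9.99999200e-01]] {'fx': 292.8611912800687, 'fy': 292.8611912800687, 'cx': 320.85443805150953, 'cy': 200.62820636853058, 'k1': -0.05247159298307413, 'rvec': array([-2.78603284, -0.50712005, -0.07853135]), 'tvec': array([-0.60313661, -0.07517546,  0.36926248])}
cartridge [([305.0, 150.0, 348.0, 210.0], 0.95)]
cartridge_cap [([304.0, 154.0, 344.0, 209.0], 0.82)]
spent_a [([306.0, 217.0, 342.0, 287.0], 0.76), ([313.0, 77.0, 357.0, 123.0], 0.76)]
grasp pix [320.04914679 278.19691926] est cap top [319.62441317 198.51452201]
```

View pics/w1.png

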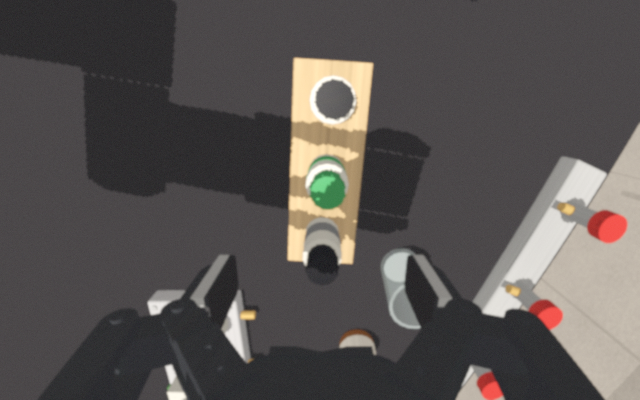

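Wrist view: green cap at about (327,190), spent caps at (335,100) and (322,260), with the beaker off to the right at (400,285). Next I'll fit the cap's position by matching its projected silhouette in all three cameras.

```bash
cat > fit.py <<'E'
from h import *
from scipy.optimize import least_squares
def capc(im,ext):
    l,t,r,b=[int(v) for v in ext];m=np.zeros(im.shape[:2],np.uint8)
    g=im.astype(int);m[t-8:b+8,l-8:r+8]=((g[...,1]>1.35*g[...,0])&(g[...,1]>1.2*g[...,2])&(g[...,1]>60))[t-8:b+8,l-8:r+8]
    n,lab,st,ce=cv2.connectedComponentsWithStats(m);k=1+np.argmax(st[1:,4]);return ce[k],st[k]
def sil(c,x,y,P,z0,z1,r=.015):
    a=np.linspace(0,2*np.pi,40,endpoint=False)
    p=np.array([proj(c,[x+r*np.cos(t),y+r*np.sin(t),z],P) for z in(z0,z1) for t in a],np.float32)
    h=cv2.convexHull(p);m=cv2.moments(h);return np.array([m["m10"],m["m01"]])/m["m00"],cv2.boundingRect(h)
E
python3 - <<'E'
from fit import *
E_={"wrist":(304,154,344,209),"top":(246,167,262,183),"scene":(362,174,378,203)}
F={"wrist":"w1","top":"top0","scene":"scene0"}
for c in E_:
    im=cv2.imread(f"pics/{F[c]}.png")[...,::-1];P=camera_params(c);ce,st=capc(im,E_[c])
    s=least_squares(lambda q:sil(c,q[0],q[1],P,.110,.138)[0]-ce,[.575,.182],diff_step=1e-4)
    print(c,ce,st,s.x,s.cost,sil(c,*s.x,P,.11,.138)[1])
E
```

```text
wrist [327.35422886 189.54825871] [ 310  171   35   38 1005] [0.57776218 0.19140988] 1.1065974164627551e-11 (309, 168, 37, 42)
top [252.74074074 173.59259259] [248 169  10  10  81] [0.57916268 0.18913421] 3.2971431078310614e-13 (247, 167, 12, 13)
scene [371.01503759 180.84210526] [366 174  11  15 133] [0.57713444 0.1895648 ] 3.6291140257605986e-14 (365, 173, 12, 16)
```

All three agree: the cap is at (0.578, 0.190) within about 1.5 mm. Now I'll align, descend to TCP z = 0.130 so the fingertips stay above the barrel shoulder, and grip.

Call:
{"op": "arm_command", "data": {
  "commands": [
    {"dx":0.28,"dy":0.15,"dz":0.4,"twist":0,"fingers":0.75},
    {"dx":0,"dy":0,"dz":0.8,"twist":0,"fingers":0.75},
    {"dx":0,"dy":0,"dz":0.6,"twist":0,"fingers":0.75},
    {"dx":0,"dy":0,"dz":0.5,"twist":0,"fingers":0.75},
    {"dx":0,"dy":0,"dz":0.4,"twist":0,"fingers":0.75},
    {"dx":0,"dy":0,"dz":0.22,"twist":0,"fingers":0.75},
    {"dx":0,"dy":0,"dz":0,"twist":0,"fingers":0.75},
    {"dx":0,"dy":0,"dz":0,"twist":0,"fingers":0.75}
  ],
  "newtons": 40
}}

```text
time_s: 3.78
tool_pos: [0.5768, 0.1929, 0.1321]
tool_rot: [1.782, 2.587, 0.001]
contact_force: [1.0, -0.9, -0.2]
grip_width: 0.753
grasp_force: 0.0
```

Call:
{"op": "arm_command", "data": {
  "commands": [
    {"dx":0,"dy":0,"dz":0,"twist":0,"fingers":0.5},
    {"dx":0,"dy":0,"dz":0,"twist":0,"fingers":0.4},
    {"dx":0,"dy":0,"dz":0,"twist":0,"fingers":0},
    {"dx":0,"dy":0,"dz":0,"twist":0,"fingers":0},
    {"dx":0,"dy":0,"dz":0,"twist":0,"fingers":0},
    {"dx":0,"dy":0,"dz":0,"twist":0,"fingers":0},
    {"dx":0,"dy":0,"dz":0,"twist":0,"fingers":0},
    {"dx":0,"dy":0,"dz":0,"twist":0,"fingers":0}
  ],
  "newtons": 40
}}

```text
time_s: 4.45
tool_pos: [0.5774, 0.1923, 0.1329]
tool_rot: [1.783, 2.585, 0.002]
contact_force: [-1.7, -0.6, 6.1]
grip_width: 0.338
grasp_force: 39.2
```

Call:
{"op": "arm_command", "data": {
  "commands": [
    {"dx":0,"dy":0,"dz":-0.2,"twist":0,"fingers":0},
    {"dx":0,"dy":0,"dz":-0.3,"twist":0,"fingers":0},
    {"dx":0,"dy":0,"dz":-0.5,"twist":0,"fingers":0},
    {"dx":0,"dy":0,"dz":-0.7,"twist":0,"fingers":0},
    {"dx":0,"dy":0,"dz":-0.7,"twist":0,"fingers":0},
    {"dx":0,"dy":0,"dz":-0.7,"twist":0,"fingers":0},
    {"dx":0,"dy":0,"dz":-0.6,"twist":0,"fingers":0},
    {"dx":0,"dy":0,"dz":-0.4,"twist":0,"fingers":0},
    {"dx":0,"dy":0,"dz":-0.2,"twist":0,"fingers":0},
    {"dx":0,"dy":0,"dz":0,"twist":0,"fingers":0}
  ],
  "newtons": 60
}}

```text
time_s: 5.28
tool_pos: [0.5775, 0.1923, 0.3057]
tool_rot: [1.782, 2.584, 0.005]
contact_force: [-0.1, -0.1, -2.1]
grip_width: 0.327
grasp_force: 59.6
```

Call:
{"op": "arm_command", "data": {
  "commands": [
    {"dx":-0.4,"dy":-0.2,"dz":0,"twist":0,"fingers":0},
    {"dx":-0.8,"dy":-0.37,"dz":0,"twist":0,"fingers":0},
    {"dx":-0.8,"dy":-0.37,"dz":0,"twist":0,"fingers":0},
    {"dx":-0.8,"dy":-0.37,"dz":0,"twist":0,"fingers":0},
    {"dx":-0.8,"dy":-0.37,"dz":0,"twist":0,"fingers":0},
    {"dx":-0.8,"dy":-0.37,"dz":0,"twist":0,"fingers":0},
    {"dx":-0.8,"dy":-0.37,"dz":0,"twist":0,"fingers":0}
  ]
}}

```text
time_s: 5.87
tool_pos: [0.5595, -0.0381, 0.3018]
tool_rot: [-1.781, -2.584, 0.002]
contact_force: [0.9, -0.3, -1.3]
grip_width: 0.33
grasp_force: 59.6
```

Call:
{"op": "arm_command", "data": {
  "commands": [
    {"dx":-0.8,"dy":-0.37,"dz":0,"twist":0,"fingers":0},
    {"dx":-0.8,"dy":-0.37,"dz":0,"twist":0,"fingers":0},
    {"dx":-0.8,"dy":-0.37,"dz":0,"twist":0,"fingers":0},
    {"dx":-0.8,"dy":-0.37,"dz":0,"twist":0,"fingers":0},
    {"dx":-0.8,"dy":-0.37,"dz":0,"twist":0,"fingers":0},
    {"dx":-0.6,"dy":-0.37,"dz":0,"twist":0,"fingers":0},
    {"dx":-0.3,"dy":-0.2,"dz":0,"twist":0,"fingers":0},
    {"dx":0,"dy":0,"dz":0,"twist":0,"fingers":0},
    {"dx":0,"dy":0,"dz":0,"twist":0,"fingers":0},
    {"dx":0,"dy":0,"dz":0,"twist":0,"fingers":0}
  ]
}}

```text
time_s: 6.7
tool_pos: [0.5398, -0.2529, 0.3029]
tool_rot: [-1.781, -2.586, -0.001]
contact_force: [0.4, 0.3, -1.7]
grip_width: 0.333
grasp_force: 59.6
```

Run:
```python
from h import *
o=get_obs();P=camera_params("wrist");im=get_image("wrist");cv2.imwrite("pics/w2.png",im[...,::-1])
import json;json.dump({k:np.array(v).tolist() for k,v in P.items()},open("w2.json","w"))
print(o["time_s"],o["tool_pos"],o["contact_force"],o["grip_width"]);print(toolR())
for l in("port","port_mouth","cartridge_cap"):
    print(l,[(np.round(d["extent"]).tolist(),round(d["conf"],2)) for d in search_frame(l,"wrist")[:3]])
print(proj("wrist",[.514,-.175,.09],P))
```

```text
6.7 [ 0.53978191 -0.25293651  0.30287214] [ 0.43135479  0.27355501 -1.70899793] 0.3325030674212363
[[-3.57014139e-01  9.34098865e-01 -4.63131786e-04]
 [ 9.34098279e-01  3.57014434e-01  1.04801635e-03]
 [ 1.14429561e-03 -5.84539512e-05 -9.99999344e-01]]
port [([295.0, 71.0, 353.0, 141.0], 0.84)]
port_mouth [([298.0, 73.0, 352.0, 140.0], 0.71)]
cartridge_cap [([290.0, 192.0, 353.0, 310.0], 0.8), ([270.0, 1.0, 391.0, 164.0], 0.71)]
[323.15198467 103.54305995]
```

View pics/w2.png

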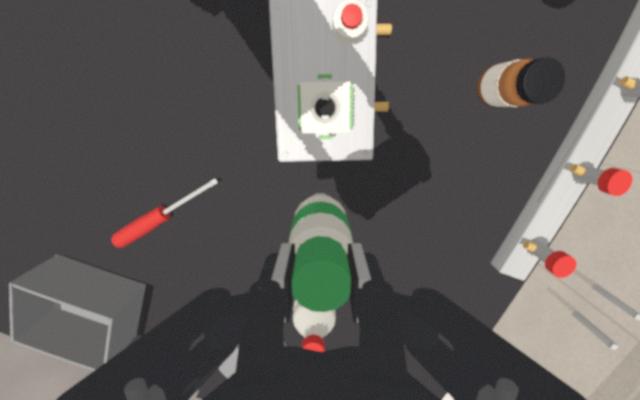

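The cartridge hangs upright in the grip, with its cap at (321,270). The port block is at about (326,107) with its dark bore, and the wash bottle's red cap is behind the gripper at (313,345), so I must avoid it. I'll zoom on the port to measure the mouth.

Run:
```python
from h import *
a=cv2.imread("pics/w2.png")[65:150,285:370];b=cv2.imread("pics/scene0.png")[200:248,222:270];c=cv2.imread("pics/top0.png")[175:215,354:394]
f=lambda x:cv2.resize(x,(500,500) if x is a else (290,290),interpolation=cv2.INTER_CUBIC)
r=np.vstack([f(b),f(c)]);r=cv2.resize(r,(250,500));cv2.imwrite("pics/z.png",np.hstack([f(a),r]))
```

```text
(no output)
```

View pics/z.png

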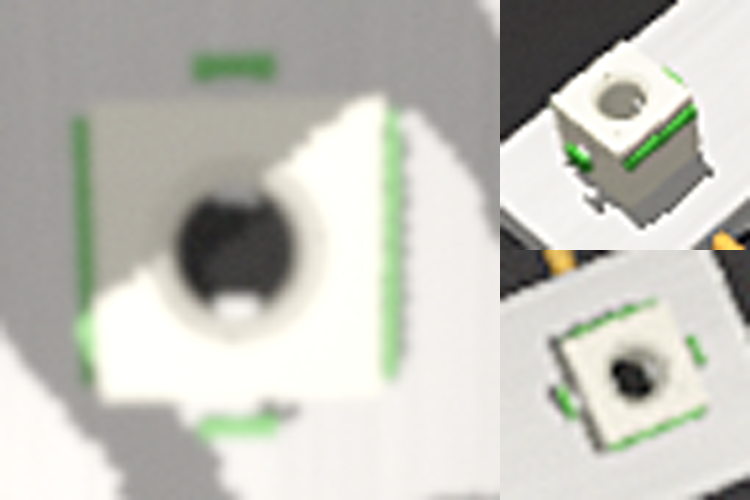

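Run:
```python
from h import *;import json
P={k:np.array(v) for k,v in json.load(open("w2.json")).items()}
print(atz("wrist",325.3,107.2,.09,P),atz("scene",244.9,218.5,.09),atz("top",374.6,194.5,.09))
# held-cap check in the same picture
from fit import *
im=cv2.imread("pics/w2.png")[...,::-1];z=.3029-.131
R=cv2.Rodrigues(P["rvec"])[0];print("cam",-R.T@P["tvec"])
c,b=sil("wrist",.5398,-.2529,P,z+.108,z+.136);print(c,b)
```

```text
[ 0.51761934 -0.1777847   0.09      ] [ 0.51812518 -0.17815     0.09      ] [ 0.51588556 -0.17592401  0.09      ]
cam [ 0.51297584 -0.17889591  0.42921573]
[318.46516806 267.40557883] (286, 227, 64, 79)
```

Run:
```python
from fit import *;import json
P={k:np.array(v) for k,v in json.load(open("w2.json")).items()}
im=cv2.imread("pics/w2.png")[...,::-1]
g=im.astype(int);m=((g[...,1]>1.5*g[...,0])&(g[...,1]>1.2*g[...,2])&(g[...,1]>50)).astype(np.uint8)
n,lab,st,ce=cv2.connectedComponentsWithStats(m)
for i in range(1,n):
    if st[i,4]>100: print(st[i],ce[i])
R=toolR();t=np.array([.5398,-.2529])
for a in(0,-.001,-.002,-.003):
  for b in(0,.001):
    q=t+a*R[:2,0]+b*R[:2,1];print(a,b,[sil("wrist",*q,P,.3029-.131+d,.3029-.131+.136)[1] for d in(.108,.135)])
```

```text
[292 202  57  26 487] [319.64065708 211.1724846 ]
[ 291  237   61   74 3645] [320.91495199 274.7223594 ]
0 0 [(286, 227, 64, 79), (286, 250, 64, 56)]
0 0.001 [(289, 227, 63, 79), (289, 250, 63, 56)]
-0.001 0 [(287, 229, 63, 78), (287, 252, 63, 55)]
-0.001 0.001 [(289, 229, 63, 78), (289, 252, 63, 55)]
-0.002 0 [(287, 230, 63, 79), (287, 254, 63, 55)]
-0.002 0.001 [(289, 230, 63, 79), (289, 254, 63, 55)]
-0.003 0 [(287, 232, 63, 79), (287, 255, 63, 56)]
-0.003 0.001 [(289, 232, 63, 79), (289, 255, 63, 56)]
```

Call:
{"op": "arm_command", "data": {
  "commands": [
    {"dx":0.4,"dy":0.04,"dz":0,"twist":0,"fingers":0},
    {"dx":0.6,"dy":0.04,"dz":0,"twist":0,"fingers":0},
    {"dx":0.6,"dy":0.04,"dz":0,"twist":0,"fingers":0},
    {"dx":0.4,"dy":0.02,"dz":0.2,"twist":0,"fingers":0},
    {"dx":0,"dy":0,"dz":0.4,"twist":0,"fingers":0},
    {"dx":0,"dy":0,"dz":0.5,"twist":0,"fingers":0},
    {"dx":0,"dy":0,"dz":0.3,"twist":0,"fingers":0},
    {"dx":0,"dy":0,"dz":0.1,"twist":0,"fingers":0},
    {"dx":0,"dy":0,"dz":0,"twist":0,"fingers":0},
    {"dx":0,"dy":0,"dz":0,"twist":0,"fingers":0}
  ]
}}

```text
time_s: 7.73
tool_pos: [0.5169, -0.1773, 0.2442]
tool_rot: [1.782, 2.586, 0.0]
contact_force: [-0.3, 0.8, -0.4]
grip_width: 0.334
grasp_force: 59.6
```

Run:
```python
from fit import *
o=get_obs();print(o["time_s"],o["tool_pos"],o["contact_force"])
t=o["tool_pos"];ims=[]
for c,(u,v) in {"scene":(245,195),"top":(375,195)}.items():
    im=get_image(c);q=im[v-45:v+45,u-40:u+40,::-1];ims.append(cv2.resize(q,(400,450),interpolation=cv2.INTER_CUBIC))
    g=im.astype(int);m=((g[...,1]>1.35*g[...,0])&(g[...,1]>1.2*g[...,2])&(g[...,1]>60)).astype(np.uint8)
    m[:v-50]=0;m[v+50:]=0;m[:,:u-40]=0;m[:,u+40:]=0
    n,lab,st,ce=cv2.connectedComponentsWithStats(m);print(c,[(s.tolist(),np.round(e,1).tolist()) for s,e in zip(st[1:],ce[1:]) if s[4]>8])
    P=camera_params(c);z=t[2]-.131;print("pred cap/axis",sil(c,.5175,-.1778,P,z+.108,z+.136)[0],proj(c,[.5175,-.1778,z],P),proj(c,[.5175,-.1778,.09],P))
cv2.imwrite("pics/a1.png",np.hstack(ims))
```

```text
7.7333 [ 0.51690132 -0.17729275  0.24419705] [-0.29072982  0.84410892 -0.42904389]
scene [([231, 178, 10, 15, 94], [234.8, 185.4]), ([232, 194, 16, 12, 83], [240.2, 201.2]), ([246, 220, 14, 13, 40], [252.4, 226.2]), ([235, 227, 5, 6, 16], [236.8, 230.0])]
pred cap/axis [238.0419279  184.41019001] [243.91610947 213.2961025 ] [244.9381958  218.29295873]
top [([374, 190, 9, 7, 14], [377.2, 194.0]), ([374, 200, 12, 6, 13], [379.9, 202.6])]
pred cap/axis [381.67713223 186.91531465] [376.14433432 192.93742211] [375.20334885 193.9633466 ]
```

View pics/a1.png

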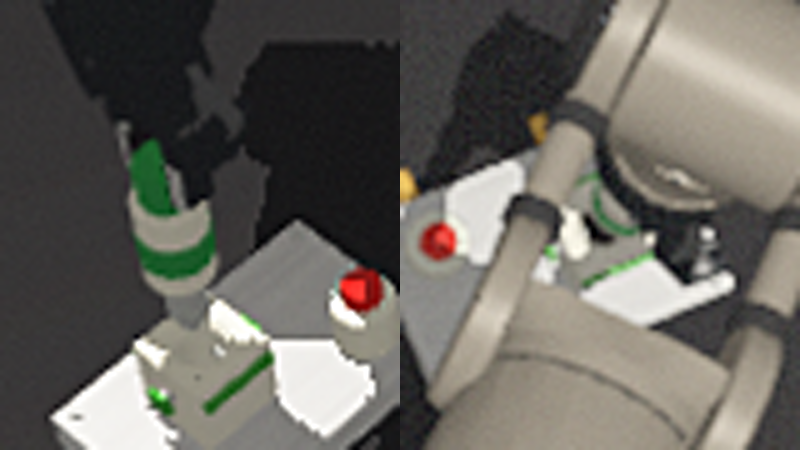

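In the scene view the cartridge stands upright. Its barrel axis is at about (239.7,199), within half a pixel of the prediction, and its nose is over the bore. Entering slowly with a 1 mm trim.

Call:
{"op": "arm_command", "data": {
  "commands": [
    {"dx":0.03,"dy":0,"dz":0.25,"twist":0,"fingers":0},
    {"dx":0,"dy":0,"dz":0.25,"twist":0,"fingers":0},
    {"dx":0,"dy":0,"dz":0.25,"twist":0,"fingers":0},
    {"dx":0,"dy":0,"dz":0.15,"twist":0,"fingers":0},
    {"dx":0,"dy":0,"dz":0.1,"twist":0,"fingers":0},
    {"dx":0,"dy":0,"dz":0,"twist":0,"fingers":0}
  ]
}}

```text
time_s: 8.33
tool_pos: [0.5156, -0.176, 0.2021]
tool_rot: [-1.782, -2.584, 0.0]
contact_force: [-0.1, 0.8, -1.6]
grip_width: 0.33
grasp_force: 59.6
```

Call:
{"op": "arm_command", "data": {
  "commands": [
    {"dx":0,"dy":0,"dz":0.1,"twist":0,"fingers":0},
    {"dx":0,"dy":0,"dz":0.1,"twist":0,"fingers":0},
    {"dx":0,"dy":0,"dz":0,"twist":0,"fingers":0}
  ]
}}

```text
time_s: 8.58
tool_pos: [0.5159, -0.1762, 0.1948]
tool_rot: [-1.783, -2.586, -0.0]
contact_force: [-0.1, 0.7, -1.9]
grip_width: 0.327
grasp_force: 59.6
```

Call:
{"op": "arm_command", "data": {
  "commands": [
    {"dx":0,"dy":0,"dz":0.1,"twist":0,"fingers":0},
    {"dx":0,"dy":0,"dz":0.1,"twist":0,"fingers":0},
    {"dx":0,"dy":0,"dz":0,"twist":0,"fingers":0}
  ]
}}

```text
time_s: 8.83
tool_pos: [0.5161, -0.1762, 0.187]
tool_rot: [-1.783, -2.586, -0.0]
contact_force: [-0.3, 1.1, -0.0]
grip_width: 0.327
grasp_force: 59.8
```

Call:
{"op": "arm_command", "data": {
  "commands": [
    {"dx":0,"dy":0,"dz":0.05,"twist":0,"fingers":0},
    {"dx":0,"dy":0,"dz":0.05,"twist":0,"fingers":0},
    {"dx":0,"dy":0,"dz":0,"twist":0,"fingers":0}
  ]
}}

```text
time_s: 9.08
tool_pos: [0.5161, -0.1762, 0.1832]
tool_rot: [-1.783, -2.586, -0.0]
contact_force: [0.7, 1.0, -0.0]
grip_width: 0.335
grasp_force: 59.8
```

Call:
{"op": "arm_command", "data": {
  "commands": [
    {"dx":0,"dy":0,"dz":0.05,"twist":0,"fingers":0},
    {"dx":0,"dy":0,"dz":0.05,"twist":0,"fingers":0},
    {"dx":0,"dy":0,"dz":0,"twist":0,"fingers":0}
  ]
}}

```text
time_s: 9.33
tool_pos: [0.516, -0.1762, 0.179]
tool_rot: [-1.783, -2.586, -0.0]
contact_force: [0.9, 0.3, 0.5]
grip_width: 0.329
grasp_force: 59.8
```

Call:
{"op": "arm_command", "data": {
  "commands": [
    {"dx":0,"dy":0,"dz":0.04,"twist":0,"fingers":0},
    {"dx":0,"dy":0,"dz":0.03,"twist":0,"fingers":0},
    {"dx":0,"dy":0,"dz":0,"twist":0,"fingers":0}
  ]
}}

```text
time_s: 9.58
tool_pos: [0.5159, -0.1762, 0.1762]
tool_rot: [-1.783, -2.586, 0.0]
contact_force: [-0.9, 1.6, -0.8]
grip_width: 0.329
grasp_force: 59.8
```

Call:
{"op": "arm_command", "data": {
  "commands": [
    {"dx":0,"dy":0,"dz":0.03,"twist":0,"fingers":0},
    {"dx":0,"dy":0,"dz":0.02,"twist":0,"fingers":0},
    {"dx":0,"dy":0,"dz":0,"twist":0,"fingers":0}
  ]
}}

```text
time_s: 9.83
tool_pos: [0.516, -0.1763, 0.1744]
tool_rot: [-1.783, -2.586, -0.0]
contact_force: [-0.5, 0.2, -1.5]
grip_width: 0.329
grasp_force: 59.8
```

Call:
{"op": "arm_command", "data": {
  "commands": [
    {"dx":0,"dy":0,"dz":0.03,"twist":0,"fingers":0},
    {"dx":0,"dy":0,"dz":0.02,"twist":0,"fingers":0},
    {"dx":0,"dy":0,"dz":0,"twist":0,"fingers":0}
  ]
}}

```text
time_s: 10.08
tool_pos: [0.5161, -0.1763, 0.1727]
tool_rot: [1.783, 2.586, 0.0]
contact_force: [-0.3, 1.6, 1.8]
grip_width: 0.327
grasp_force: 59.7
```

Call:
{"op": "arm_command", "data": {
  "commands": [
    {"dx":0,"dy":0,"dz":0.03,"twist":0,"fingers":0},
    {"dx":0,"dy":0,"dz":0,"twist":0,"fingers":0},
    {"dx":0,"dy":0,"dz":0,"twist":0,"fingers":0}
  ]
}}

```text
time_s: 10.33
tool_pos: [0.5161, -0.1764, 0.172]
tool_rot: [1.783, 2.586, 0.0]
contact_force: [-1.8, 1.6, 5.0]
grip_width: 0.326
grasp_force: 60.2
```

Call:
{"op": "arm_command", "data": {
  "commands": [
    {"dx":0,"dy":0,"dz":0.03,"twist":0,"fingers":0},
    {"dx":0,"dy":0,"dz":0,"twist":0,"fingers":0},
    {"dx":0,"dy":0,"dz":0,"twist":0,"fingers":0}
  ]
}}

```text
time_s: 10.58
tool_pos: [0.5162, -0.1765, 0.1714]
tool_rot: [1.782, 2.586, -0.0]
contact_force: [-3.5, 2.2, 8.6]
grip_width: 0.329
grasp_force: 60.6
```

Call:
{"op": "arm_command", "data": {
  "commands": [
    {"dx":0,"dy":0,"dz":0.03,"twist":0,"fingers":0},
    {"dx":0,"dy":0,"dz":0,"twist":0,"fingers":0},
    {"dx":0,"dy":0,"dz":0,"twist":0,"fingers":0}
  ]
}}

```text
time_s: 10.83
tool_pos: [0.5162, -0.1765, 0.1708]
tool_rot: [1.782, 2.585, -0.0]
contact_force: [-4.8, 1.6, 12.6]
grip_width: 0.326
grasp_force: 61.0
```

Run:
```python
from h import *
im=get_image("scene");cv2.imwrite("pics/s2.png",im[...,::-1]);o=get_obs();print(o["tool_pos"],o["contact_force"])
P=camera_params("scene")
q=im[175:250,210:275,::-1];cv2.imwrite("pics/s2c.png",cv2.resize(q,None,fx=8,fy=8,interpolation=cv2.INTER_CUBIC))
for z in(.084,.087,.09,.093,.096): print(z,((proj("scene",[.5175,-.1778,z],P)+.5-[210,175])*8).round(1))
```

```text
[ 0.51622681 -0.17651715  0.17075667] [-3.77892577  3.16435679 12.05924854]
0.084 [285.6 360.5]
0.087 [284.5 355.4]
0.09 [283.5 350.3]
0.093 [282.5 345.2]
0.096 [281.4 340.1]
```

View pics/s2c.png

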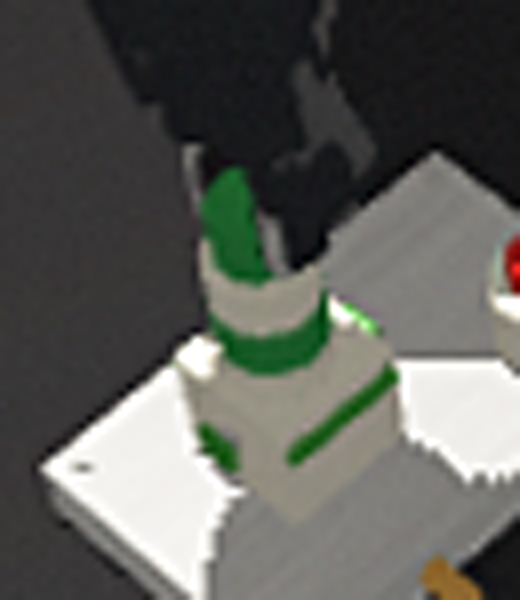

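The block is seated on its face. The force bump at z ≈ 0.179, the drop at 0.176 and the firm rise from 0.173 match the pawls clicking and the collar landing. Next I'll unload and lift slowly.

Call:
{"op": "arm_command", "data": {
  "commands": [
    {"dx":0,"dy":0,"dz":-0.05,"twist":0,"fingers":0},
    {"dx":0,"dy":0,"dz":-0.05,"twist":0,"fingers":0},
    {"dx":0,"dy":0,"dz":-0.03,"twist":0,"fingers":0},
    {"dx":0,"dy":0,"dz":0,"twist":0,"fingers":0},
    {"dx":0,"dy":0,"dz":0,"twist":0,"fingers":0}
  ]
}}

```text
time_s: 11.3
tool_pos: [0.5161, -0.1763, 0.174]
tool_rot: [-1.783, -2.586, -0.0]
contact_force: [-0.1, 1.1, 0.0]
grip_width: 0.329
grasp_force: 59.7
```

Call:
{"op": "arm_command", "data": {
  "commands": [
    {"dx":0,"dy":0,"dz":-0.03,"twist":0,"fingers":0},
    {"dx":0,"dy":0,"dz":-0.02,"twist":0,"fingers":0},
    {"dx":0,"dy":0,"dz":0,"twist":0,"fingers":0}
  ]
}}

```text
time_s: 11.55
tool_pos: [0.5161, -0.1764, 0.1762]
tool_rot: [-1.783, -2.586, -0.0]
contact_force: [0.4, 0.9, -1.4]
grip_width: 0.33
grasp_force: 59.7
```

Call:
{"op": "arm_command", "data": {
  "commands": [
    {"dx":0,"dy":0,"dz":-0.03,"twist":0,"fingers":0},
    {"dx":0,"dy":0,"dz":0,"twist":0,"fingers":0},
    {"dx":0,"dy":0,"dz":0,"twist":0,"fingers":0}
  ]
}}

```text
time_s: 11.8
tool_pos: [0.5161, -0.1763, 0.1775]
tool_rot: [-1.783, -2.586, -0.0]
contact_force: [0.2, 0.4, -1.2]
grip_width: 0.331
grasp_force: 59.7
```

Call:
{"op": "arm_command", "data": {
  "commands": [
    {"dx":0,"dy":0,"dz":-0.02,"twist":0,"fingers":0},
    {"dx":0,"dy":0,"dz":0,"twist":0,"fingers":0},
    {"dx":0,"dy":0,"dz":0,"twist":0,"fingers":0}
  ]
}}

```text
time_s: 12.05
tool_pos: [0.5161, -0.1763, 0.1783]
tool_rot: [-1.783, -2.586, -0.0]
contact_force: [-0.1, 0.6, -1.2]
grip_width: 0.333
grasp_force: 59.7
```

Call:
{"op": "arm_command", "data": {
  "commands": [
    {"dx":0,"dy":0,"dz":-0.02,"twist":0,"fingers":0},
    {"dx":0,"dy":0,"dz":0,"twist":0,"fingers":0},
    {"dx":0,"dy":0,"dz":0,"twist":0,"fingers":0}
  ]
}}

```text
time_s: 12.3
tool_pos: [0.516, -0.1762, 0.1788]
tool_rot: [-1.783, -2.586, -0.0]
contact_force: [0.2, 1.5, -4.5]
grip_width: 0.326
grasp_force: 59.4
```

Call:
{"op": "arm_command", "data": {
  "commands": [
    {"dx":0,"dy":0,"dz":-0.02,"twist":0,"fingers":0},
    {"dx":0,"dy":0,"dz":0,"twist":0,"fingers":0},
    {"dx":0,"dy":0,"dz":0,"twist":0,"fingers":0}
  ]
}}

```text
time_s: 12.55
tool_pos: [0.5159, -0.1762, 0.1794]
tool_rot: [-1.783, -2.586, -0.0]
contact_force: [0.7, 1.0, -7.7]
grip_width: 0.328
grasp_force: 59.6
```

The pawls hold after about 5.5 mm of free lift, at roughly 4 N per mm commanded. Stepping up to about 12–13 N.

Call:
{"op": "arm_command", "data": {
  "commands": [
    {"dx":0,"dy":0,"dz":-0.015,"twist":0,"fingers":0},
    {"dx":0,"dy":0,"dz":-0.01,"twist":0,"fingers":0},
    {"dx":0,"dy":0,"dz":0,"twist":0,"fingers":0}
  ]
}}

```text
time_s: 12.8
tool_pos: [0.5158, -0.1762, 0.1803]
tool_rot: [-1.783, -2.585, -0.0]
contact_force: [0.8, 0.8, -11.1]
grip_width: 0.326
grasp_force: 59.9
```

Run:
```python
from h import *
for i in range(3): get_image("scene");o=get_obs();print(o["time_s"],o["contact_force"],o["tool_pos"][2])
```

```text
12.85 [  1.55162715   1.54263081 -11.87678402] 0.18032188416556774
12.9 [  1.39122043   0.87179557 -11.04294597] 0.18037072968757417
12.95 [  0.76449156   0.2710879  -12.29202889] 0.18039335595817763
```

Call:
{"op": "arm_command", "data": {
  "commands": [
    {"dx":0,"dy":0,"dz":-0.005,"twist":0,"fingers":0},
    {"dx":0,"dy":0,"dz":0,"twist":0,"fingers":0},
    {"dx":0,"dy":0,"dz":0,"twist":0,"fingers":0},
    {"dx":0,"dy":0,"dz":0,"twist":0,"fingers":0},
    {"dx":0,"dy":0,"dz":0,"twist":0,"fingers":0}
  ]
}}

```text
time_s: 13.37
tool_pos: [0.5159, -0.1762, 0.1808]
tool_rot: [-1.783, -2.586, 0.0]
contact_force: [1.0, 0.3, -14.7]
grip_width: 0.326
grasp_force: 60.0
```

Call:
{"op": "arm_command", "data": {
  "commands": [
    {"dx":0,"dy":0,"dz":0,"twist":0,"fingers":0},
    {"dx":0,"dy":0,"dz":0,"twist":0,"fingers":0},
    {"dx":0,"dy":0,"dz":0,"twist":0,"fingers":0},
    {"dx":0,"dy":0,"dz":0,"twist":0,"fingers":0},
    {"dx":0,"dy":0,"dz":0,"twist":0,"fingers":0}
  ]
}}

```text
time_s: 13.78
tool_pos: [0.5159, -0.1763, 0.181]
tool_rot: [-1.783, -2.586, 0.0]
contact_force: [-0.1, 0.5, -15.9]
grip_width: 0.33
grasp_force: 60.1
```

Call:
{"op": "arm_command", "data": {
  "commands": [
    {"dx":0,"dy":0,"dz":0,"twist":0,"fingers":0},
    {"dx":0,"dy":0,"dz":0,"twist":0,"fingers":0},
    {"dx":0,"dy":0,"dz":0,"twist":0,"fingers":0},
    {"dx":0,"dy":0,"dz":0,"twist":0,"fingers":0}
  ]
}}

```text
time_s: 14.12
tool_pos: [0.5159, -0.1763, 0.181]
tool_rot: [-1.783, -2.586, 0.0]
contact_force: [-1.2, 0.5, -15.4]
grip_width: 0.328
grasp_force: 60.1
```

The arm settles slowly and the pull has crept to about 15.5 N. I'll ease back to 12 N and hold that steady.

Call:
{"op": "arm_command", "data": {
  "commands": [
    {"dx":0,"dy":0,"dz":0.013,"twist":0,"fingers":0},
    {"dx":0,"dy":0,"dz":0,"twist":0,"fingers":0},
    {"dx":0,"dy":0,"dz":0,"twist":0,"fingers":0},
    {"dx":0,"dy":0,"dz":0,"twist":0,"fingers":0},
    {"dx":0,"dy":0,"dz":0,"twist":0,"fingers":0},
    {"dx":0,"dy":0,"dz":0,"twist":0,"fingers":0}
  ]
}}

```text
time_s: 14.62
tool_pos: [0.516, -0.1764, 0.1806]
tool_rot: [1.783, 2.587, -0.0]
contact_force: [-0.9, 0.1, -12.1]
grip_width: 0.329
grasp_force: 60.2
```

Run:
```python
from h import *
for i in range(6): get_image("scene");o=get_obs();print(o["time_s"],o["contact_force"],o["tool_pos"][2])
```

```text
14.6667 [ -1.57890708   1.40300436 -13.67480231] 0.18060673391020768
14.7167 [ -0.54687773   0.56996777 -13.30682759] 0.1806290642403146
14.7667 [ -0.42716928   0.48286006 -13.39932233] 0.18058816686805898
14.8167 [-1.52584616e+00 -4.96761764e-03 -1.25246935e+01] 0.18061634855039968
14.8667 [ -1.84916566   0.62354247 -12.80421788] 0.18060457949000697
14.9167 [ -0.37073236   1.09813662 -13.56697274] 0.18057786295145534
```

Call:
{"op": "arm_command", "data": {
  "commands": [
    {"dx":0,"dy":0,"dz":0.002,"twist":0,"fingers":0},
    {"dx":0,"dy":0,"dz":0,"twist":0,"fingers":0},
    {"dx":0,"dy":0,"dz":0,"twist":0,"fingers":0},
    {"dx":0,"dy":0,"dz":0,"twist":0,"fingers":0},
    {"dx":0,"dy":0,"dz":0,"twist":0,"fingers":0},
    {"dx":0,"dy":0,"dz":0,"twist":0,"fingers":0},
    {"dx":0,"dy":0,"dz":0,"twist":0,"fingers":0}
  ]
}}

```text
time_s: 15.5
tool_pos: [0.5161, -0.1763, 0.1805]
tool_rot: [1.783, 2.586, 0.0]
contact_force: [-2.0, 1.3, -12.8]
grip_width: 0.326
grasp_force: 60.3
```

Call:
{"op": "arm_command", "data": {
  "commands": [
    {"dx":0,"dy":0,"dz":0,"twist":0,"fingers":0},
    {"dx":0,"dy":0,"dz":0,"twist":0,"fingers":0},
    {"dx":0,"dy":0,"dz":0,"twist":0,"fingers":0},
    {"dx":0,"dy":0,"dz":0,"twist":0,"fingers":0},
    {"dx":0,"dy":0,"dz":0,"twist":0,"fingers":0},
    {"dx":0,"dy":0,"dz":0,"twist":0,"fingers":0},
    {"dx":0,"dy":0,"dz":0,"twist":0,"fingers":0}
  ]
}}

```text
time_s: 16.08
tool_pos: [0.5161, -0.1763, 0.1805]
tool_rot: [1.783, 2.586, 0.0]
contact_force: [-1.7, 1.1, -13.0]
grip_width: 0.33
grasp_force: 60.3
```

The pull held at about 12.8 N for over a second. Now lowering to rest and releasing.

Call:
{"op": "arm_command", "data": {
  "commands": [
    {"dx":0,"dy":0,"dz":0.05,"twist":0,"fingers":0},
    {"dx":0,"dy":0,"dz":0.05,"twist":0,"fingers":0},
    {"dx":0,"dy":0,"dz":0.05,"twist":0,"fingers":0},
    {"dx":0,"dy":0,"dz":0.02,"twist":0,"fingers":0},
    {"dx":0,"dy":0,"dz":0,"twist":0,"fingers":0},
    {"dx":0,"dy":0,"dz":0,"twist":0,"fingers":0},
    {"dx":0,"dy":0,"dz":0,"twist":0,"fingers":0},
    {"dx":0,"dy":0,"dz":0,"twist":0,"fingers":0}
  ]
}}

```text
time_s: 16.75
tool_pos: [0.5165, -0.1764, 0.1741]
tool_rot: [1.782, 2.585, 0.001]
contact_force: [-0.9, 1.2, -0.3]
grip_width: 0.33
grasp_force: 61.7
```

Call:
{"op": "arm_command", "data": {
  "commands": [
    {"dx":0,"dy":0,"dz":0.02,"twist":0,"fingers":0},
    {"dx":0,"dy":0,"dz":0.01,"twist":0,"fingers":0},
    {"dx":0,"dy":0,"dz":0,"twist":0,"fingers":0},
    {"dx":0,"dy":0,"dz":0,"twist":0,"fingers":0.45},
    {"dx":0,"dy":0,"dz":0,"twist":0,"fingers":0.7},
    {"dx":0,"dy":0,"dz":0,"twist":0,"fingers":0.7},
    {"dx":0,"dy":0,"dz":0,"twist":0,"fingers":0.7},
    {"dx":0,"dy":0,"dz":0,"twist":0,"fingers":0.7}
  ]
}}

```text
time_s: 17.42
tool_pos: [0.5161, -0.1765, 0.1725]
tool_rot: [1.783, 2.586, -0.0]
contact_force: [0.3, -0.8, 0.0]
grip_width: 0.704
grasp_force: 0.0
```

Call:
{"op": "arm_command", "data": {
  "commands": [
    {"dx":0,"dy":0,"dz":-0.2,"twist":0,"fingers":0.7},
    {"dx":0,"dy":0,"dz":-0.4,"twist":0,"fingers":0.7},
    {"dx":0,"dy":0,"dz":-0.7,"twist":0,"fingers":0.7},
    {"dx":0,"dy":0,"dz":-0.7,"twist":0,"fingers":0.7},
    {"dx":0,"dy":0,"dz":-0.6,"twist":0,"fingers":0.7},
    {"dx":0,"dy":0,"dz":-0.3,"twist":0,"fingers":0.7},
    {"dx":0,"dy":0,"dz":0,"twist":0,"fingers":0.7},
    {"dx":0,"dy":0,"dz":0,"twist":0,"fingers":0.7}
  ]
}}

```text
time_s: 18.08
tool_pos: [0.5161, -0.1764, 0.289]
tool_rot: [1.782, 2.585, 0.0]
contact_force: [-0.5, 0.3, -0.8]
grip_width: 0.702
grasp_force: 0.0
```

Run:
```python
from fit import *
o=get_obs();im=get_image("scene");print(o["time_s"],o["tool_pos"],o["contact_force"])
a=cv2.resize(im[130:250,210:410,::-1],(800,480),interpolation=cv2.INTER_CUBIC);cv2.imwrite("pics/end.png",a)
print(sil("scene",.5175,-.1778,camera_params("scene"),.15,.178),capc(im,(225,165,250,195)))
```

```text
18.0833 [ 0.51612521 -0.17638086  0.28900365] [-0.52391387  0.26585168 -0.78979951]
(array([241.56294793, 201.7962131 ]), (235, 194, 13, 16)) (array([240.75862069, 198.87356322]), array([235, 195,  13,   8,  87], dtype=int32))
```

View pics/end.png

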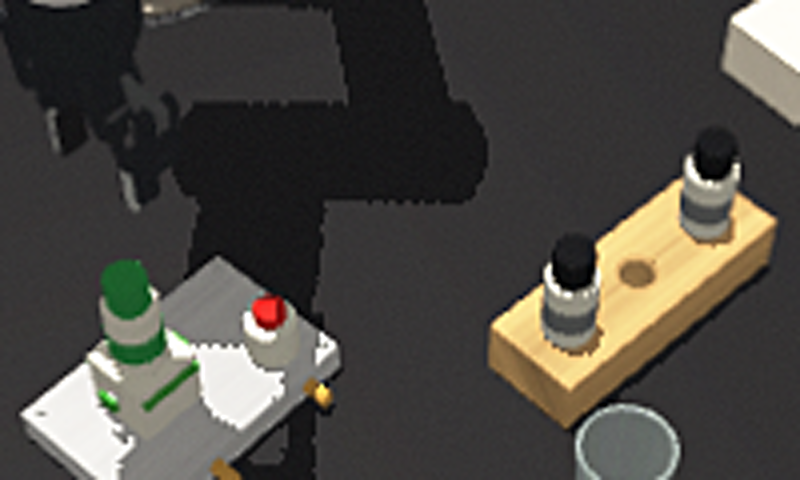

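The final view shows the cartridge upright in the port, with its cap at (240.8,199) where the home pose puts it. The spent cartridges are untouched and the gripper is clear.

```bash
python3 -c "
from cell import *
print(close_job())"
```

```text
the job is handed in; nothing more can be done
None
```

The green cartridge is latched in the white port, released, and the job is handed in; it held a steady pull of about 12.8 N (measured at the wrist, cartridge weight included) for over a second, after a brief creep to about 16 N that I eased back, with no reading near 20 N.

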